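# Slide the larger reference disc into the reader's hooded recess

### The arm

A 6-joint arm with a two-finger parallel gripper is mounted at the origin on a cart in front of the work surface, level with it; the furniture and walls round the work are solid. World frame = base frame: x ahead of the robot, y to its left, z up, the work surface at z = 0. Lengths are in m, angles in degrees, forces in N, time in s.
With the tool pointing down it reaches from about 0.35 to 0.875 m from the base axis. Payload 4.2 kg.
Tool frame: the origin (TCP) lies on the centre line of the jaws, within the pads' length; the fingertips stand 25 mm ahead of it and the grasp point (between the pads) lies 6 mm ahead of it; z points along the fingers, y is the line along which they close (so a half turn about z gives the same grasp; the last joint's range is limited). The gripper opens to 87 mm and grips with 3 to 60 N. Pads are 19 mm wide; open, the fingers measure 117 mm over their backs; the gripper's body (75 mm by 190 mm) begins 51 mm behind the grasp point.
Start: joints at [-57.147, 22.042, 0.453, 0, -68.411, -14.817], TCP at [0.194, -0.594, 0.248] pointing down, gripper open.
Joint ranges: [-179.83, 179.83], [-69.29, 118.12], [-61.27, 80.66], [-181.25, 117.63], [-171.15, -9.14], [-177.46, 177.46]. Speed limits (degrees/s): [159.86, 159.86, 180, 180, 180, 180].

### API

Orientations are given as a 3x3 rotation matrix whose columns are the frame's x, y, z axes.
In Python, from rig import read_state, snapshot, sign_off, spot_in gives the robot as it stands. The module is installed in compiled form; this text tells all that it offers.
- The arm moves only by the tool arm_command, never from a script. Its arguments are lists of equal length, an entry for each row: "translation": the shift along the tool's x, y, z in cm, a list of three; "turn": the turn about the tool's z in degrees; "claw": the opening in per cent of the stroke, from 0 (shut) to 100 (fully open). In form: {"translation": [[tx, ty, tz], ...], "turn": [turn, ...], "claw": [claw, ...]}. A call has exactly 5 rows; each row is the pose to reach, as a shift and turn from the pose commanded when the call began, along the tool's axes at that moment; what a row does not reach only later rows make up. A row lasts 1/12 s, in which the tool goes at most 41.7 mm and 7.16 degrees, less where a joint would pass 70% of its speed; a pose out of reach is approached as far as the arm can. A call with a gripper value outside its range is refused whole. The fingers move at their own pace and stop on an object; "squeeze" is the grip in N (left out, the last holds). Time passes only in rows, so rows that repeat a pose let the fingers close, or fill a call up. It gives the time, the measured TCP pose, the force, the opening and the grip force at its end, in the units of the state.
- read_state(): the state, without advancing time (a new reading comes with each control period).
- snapshot(name): name is "scene" or "top" or "wrist"; returns a dict with "img" (400x640x3 uint8, red, green, blue), "fx", "fy", "cx", "cy" (pixels), "k1" (the pictures are not rectified: a ray, as slopes to the right and down, at radius r is drawn at 1 + k1 r^2 times it, then the intrinsics apply), "extrinsics" (4x4, takes a point from world to camera coordinates). Camera axes: x right, y up, looking along -z (the intrinsics and any distortion apply to the point x, -y, -z); pixel columns grow to the right and rows downward; lengths in m; the calibration is good to about 2 mm. A picture is of the moment at which its call begins. There is no depth.
- sign_off(): hands the job in; it is judged then, once.
Trained networks look in the newest picture that a camera, given by its name, has taken for a name from the list of things; names that differ only in an ending like _2 or _b are one class to them, and where a whole thing is asked for, a point or a joint stands for the part that bears it (a point fixed in the world has none). Each returns a list of dicts, best first, with "confidence" (0 to 1); they miss things now and then, are a little off and sometimes report something else, mostly with a low value. They report only what shows in the picture. A call takes as long as a camera call. They do not tell look-alikes from the thing itself.
- spot_in(camera, label): "rect" ([left, top, right, bottom] in pixels, round what is visible of it).
The state is a dict: "clock": time; "joint_pos": joint angles; "joint_velocities": joint speeds; "tau": joint torques, N m; "tool_pos": TCP position; "tcp_rot": TCP orientation; "force": force on the tool from outside, world axes, zero at the start; "ft_torque": the same for the moment, N m; "gripper_width": finger opening in m; "gripper_force": force on a finger pad.
Only numpy, scipy, OpenCV 4.12 (cv2) and the standard library are available. Lean on these libraries where they do the work, as an engineer would, in place of code of your own. Each camera call takes 0.05 s, during which the arm holds its last target. There are 200 camera calls.

### The job

Load the sample reader with the larger of the two steel reference discs: lay it flat on the reader's open metal deck, in front of the hood and between the rails, and let go of it. Then push it along the deck under the hood until it drops into the recess hidden there and lies flat in it. Leave the smaller disc where it is.

Things in the scene. Friction and masses are not known exactly. Their poses are not given: they have to be found in the camera images.
- big_disc_center (a point): Centre, half-way up, of the larger steel disc, loose, flat on the bench: 44 mm in diameter, 16 mm thick (this point is 8 mm above its underside), 0.13 to 0.25 kg. Its z axis points up.
- small_disc_center (a point): Centre, half-way up, of the smaller steel disc, 30 mm in diameter and 16 mm thick, loose on the bench near the larger one; the two may lie either way round. It stays where it is.
- reader: Grey sample reader, 250x104x60 mm, fixed. Origin: bench level, centre line, under the edge where the deck ends and the recess begins; x: along the deck to the hood (push this way), z up. Aluminium deck: x -120 to 0, top z 24 mm, open above and at the front. Rails at y = +-32 mm (inner; outer +-40), tops z 28 mm, run from the deck's front end past the recess. A housing with dark display is behind the hood.
- reader_seat (a point): Middle of the recess floor: reader x 30, z 18 mm (6 mm below the deck); same axes. Recess: x 0 to 60 mm, as wide as the channel, ended by a stop wall. Hood above it from x 14 mm on: open in front, 64 mm wide inside, roof z 54 to 59 mm. The disc drops once its rear side is pushed just past the deck's edge (x 0); up to x 12 mm does no harm.
Mind the look-alikes: they are no part of the job. Leave any brown or red look-alike of the part that bears big_disc_center alone.

How it is judged (in metres and radians):
On the way:
1. the larger disc lies flat on the open deck between the rails, let go (x of big_disc_center in the frame of reader between -0.12 and -0.003 m and y of big_disc_center in the frame of reader between -0.032 and 0.032 m and z of big_disc_center in the frame of reader between 0.0295 and 0.036 m and angle between big_disc_center's own z axis and vertical below 0.17 rad and contact force between the fingers and big_disc below 0.05 N), for 0.2 s.
At the end, for the whole second after the job is handed in: The larger disc lies at rest and flat (within 10 degrees) on the floor of the recess under the hood: its centre 19.5 to 43 mm past the deck's edge, within 16 mm of the centre line, and 22 to 28 mm above the bench (x of big_disc_center in the frame of reader between 0.0195 and 0.043 m and y of big_disc_center in the frame of reader between -0.016 and 0.016 m and z of big_disc_center in the frame of reader between 0.022 and 0.028 m and angle between big_disc_center's own z axis and vertical below 0.17 rad and linear speed of big_disc below 0.02 m/s); the robot touches nothing.
It fails at once if the smaller disc is moved more than 30 mm (distance of small_disc_center from where it was at the start of the episode above 0.03 m).
It also fails if it takes over 53 s, if anything falls off the work surface, if the arm or the gripper's body presses on something with over 40 N, if the wrist force passes 120 N, or if a joint passes its speed limit or range.

## Working session

There is one attempt and no reset: what is moved stays moved. The work goes in short steps, Python scripts to look and compute and a tool call to move; the robot and the scene stay as the last step left them, time stands still between calls to the robot, and variables do not carry over. Pictures are saved under pics/ and viewed, at most 12 in all, crops included, and the job is handed in when it is done.

Besides the shell and the picture viewer there is one more tool, called after "Emit:" as name(argument=value, ...) on one line, values as JSON. arm_command: Moves the arm, as the interface text tells. Its arguments: {"type":"object","properties":{"translation":{"type":"array"},"turn":{"type":"array"},"claw":{"type":"array"},"squeeze":{"type":"number"}},"required":["translation","turn","claw"]}

```bash
mkdir -p pics
cat > h.py <<'E'
import numpy as np, cv2
from rig import read_state, snapshot, sign_off, spot_in
def ray(s,u,v):
    K=np.array([[s["fx"],0,s["cx"]],[0,s["fy"],s["cy"]],[0,0,1.]])
    p=cv2.undistortPoints(np.array([[[u,v]]],float),K,np.array([s["k1"],0,0,0,0.]))[0,0]
    E=np.array(s["extrinsics"]);R=E[:3,:3]
    d=R.T@np.array([p[0],-p[1],-1.]);o=-R.T@E[:3,3]
    return o,d/np.linalg.norm(d)
def onz(s,u,v,z):
    o,d=ray(s,u,v);return o+d*(z-o[2])/d[2]
def proj(s,P):
    E=np.array(s["extrinsics"]);c=E[:3,:3]@np.array(P)+E[:3,3]
    x,y=c[0]/-c[2],-c[1]/-c[2];f=1+s["k1"]*(x*x+y*y)
    return np.array([s["fx"]*x*f+s["cx"],s["fy"]*y*f+s["cy"]])
def tri(rs):
    A=sum(np.eye(3)-np.outer(d,d) for o,d in rs);b=sum((np.eye(3)-np.outer(d,d))@o for o,d in rs)
    return np.linalg.solve(A,b)
def save(s,n): cv2.imwrite("pics/"+n+".png",s["img"][:,:,::-1])
E
python3 - <<'E'
from h import *
np.set_printoptions(precision=3,suppress=True)
ims=[]
for c in("scene","top"):
    s=snapshot(c);save(s,c+"0");ims.append(s["img"])
    for l in("big_disc_center","small_disc_center","reader"):
        for d in spot_in(c,l)[:4]:
            r=d["rect"];u,v=(r[0]+r[2])/2,(r[1]+r[3])/2
            print(c,l,np.round(r),round(d["confidence"],2),onz(s,u,v,.008 if 'disc' in l else .024))
E
```

```text
scene big_disc_center [277. 271. 303. 294.] 0.93 [0.387 0.584 0.008]
scene big_disc_center [231. 247. 252. 269.] 0.71 [0.509 0.59  0.008]
scene big_disc_center [326. 206. 344. 224.] 0.6 [0.4   0.381 0.008]
scene small_disc_center [355. 171. 367. 180.] 0.39 [0.409 0.228 0.008]
scene reader [244. 124. 342. 163.] 0.71 [0.623 0.23  0.024]
top big_disc_center [241. 202. 262. 217.] 0.84 [0.39  0.587 0.008]
top big_disc_center [238. 151. 259. 169.] 0.75 [0.51  0.594 0.008]
top big_disc_center [351. 291. 370. 305.] 0.6 [0.175 0.333 0.008]
top big_disc_center [329. 192. 349. 209.] 0.5 [0.405 0.377 0.008]
top reader [352.  52. 444. 156.] 0.9 [0.633 0.229 0.024]
```

View pics/top0.png

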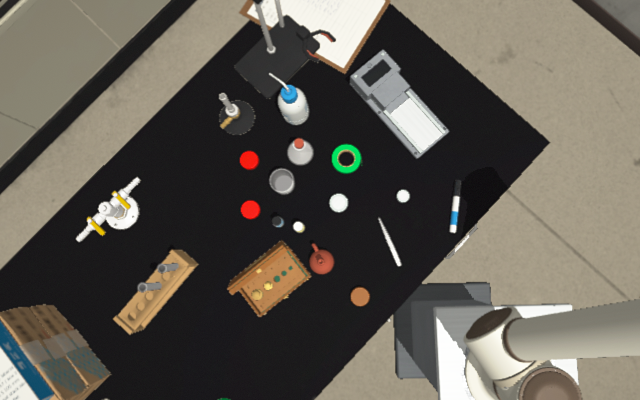

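View pics/scene0.png

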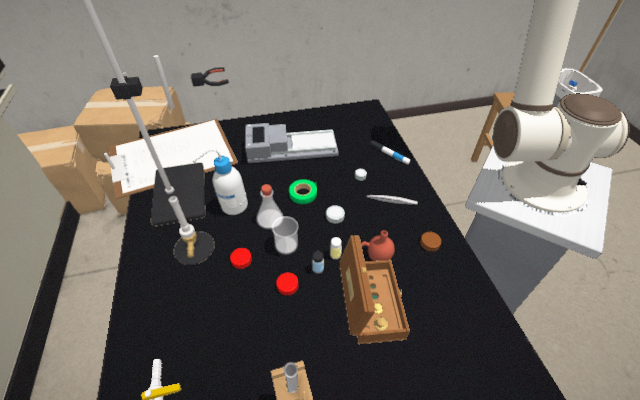

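The top view shows two steel-white discs: large at (339,203) and small at (403,196). The look-alikes are the red discs at (249,160) and (250,210) and the brown one at (360,296). The other round thing is the green tape at (346,158). I choose (339,203), which is steel and the larger of the pair. The reader is at (400,103), with its deck towards (430,140) and its housing towards (375,70).

Run:
```python
from h import *
np.set_printoptions(precision=4,suppress=True)
t=cv2.imread("pics/top0.png")[40:220,320:460]
cv2.imwrite("pics/crop.png",cv2.resize(t,None,fx=3.3,fy=3.3,interpolation=cv2.INTER_CUBIC))
S={c:snapshot(c) for c in("top","scene")}
boxes={"top":[(325,185,353,215),(390,185,415,208)],"scene":[(322,200,350,226),(350,165,372,184)]}
R=[[],[]]
for c,s in S.items():
    g=cv2.cvtColor(s["img"],cv2.COLOR_RGB2GRAY)
    for i,(a,b,x,y) in enumerate(boxes[c]):
        m=(g[b:y,a:x]>90).astype(np.uint8)
        n,l,st,ce=cv2.connectedComponentsWithStats(m);k=1+np.argmax(st[1:,4])
        u,v=(ce[k]+[a,b]);R[i].append(ray(s,u,v));print(c,i,u,v,st[k],onz(s,u,v,.008))
    print(s["extrinsics"],s["fx"],s["k1"])
for r in R:print(tri(r))
print(read_state()["tcp_rot"])
```

```text
top 0 338.2312925170068 202.3639455782313 [  4   8  19  20 294] [0.4013 0.379  0.008 ]
top 1 402.75524475524475 195.5874125874126 [  7   4  13  14 143] [0.413  0.2248 0.008 ]
[[-0.0266 -0.9994 -0.0243  0.4241]
 [ 0.9923 -0.0293  0.1204 -0.3975]
 [-0.121  -0.0209  0.9924 -1.1342]
 [ 0.      0.      0.      1.    ]] 495.28419907749276 -0.015413371398633684
scene 0 334.97864768683274 213.61565836298934 [  4   5  19  18 281] [0.4011 0.3769 0.008 ]
scene 1 360.3658536585366 173.89430894308944 [  5   3  12  13 123] [0.4129 0.2233 0.008 ]
[[-0.8515 -0.5244  0.0008  0.5742]
 [ 0.3865 -0.6266  0.6767  0.0408]
 [-0.3543  0.5765  0.7362 -0.9511]
 [ 0.      0.      0.      1.    ]] 365.8879742090409 0.008578374784208469
[0.4006 0.3789 0.0105]
[0.4125 0.2249 0.0096]
[[-0.9509 -0.3097 -0.0001]
 [-0.3097  0.9509  0.0001]
 [ 0.      0.0001 -1.    ]]
```

View pics/crop.png

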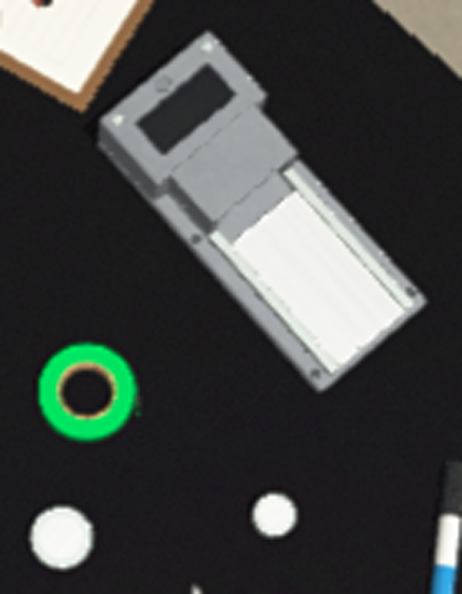

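The crop shows the big disc at (62,537), with the clearly smaller one at (274,514). The white deck has its corners at about (342,373), (409,308), (297,192) and (233,242).

```bash
cat > q.py <<'E'
from h import *
np.set_printoptions(precision=4,suppress=True)
s=snapshot("top")
f=lambda p,z:onz(s,320-.5+(p[0]+.5)/3.3,40-.5+(p[1]+.5)/3.3,z)
D=[f(p,.024) for p in[(342,373),(409,308),(297,192),(233,242)]]
for d in D:print(d)
for i in range(4):print(np.linalg.norm(D[i]-D[i-3]))
g=s["img"]; m=(g[40:160,340:460].min(2)>225).astype(np.uint8)
n,l,st,ce=cv2.connectedComponentsWithStats(m);k=1+np.argmax(st[1:,4])
ys,xs=np.where(l==k);P=np.array([onz(s,x+340,y+40,.024)[:2] for x,y in zip(xs,ys)])
r=cv2.minAreaRect((P*1000).astype(np.float32));print(st[k],r)
print(cv2.boxPoints(r))
c0=(D[2]+D[3])/2;cf=(D[0]+D[1])/2;a=(c0-cf);print(c0,cf,np.degrees(np.arctan2(a[1],a[0])))
E
python3 q.py
```

```text
[0.5123 0.1736 0.024 ]
[0.5587 0.1229 0.024 ]
[0.648  0.1994 0.024 ]
[0.6119 0.2477 0.024 ]
0.06870900414011959
0.11762289045770168
0.060241467102536944
0.12412727971884623
[  49   58   53   54 1310] ((581.5377197265625, 190.58644104003906), (118.21416473388672, 67.8778305053711), 38.564796447753906)
[[514.1642 180.2761]
 [556.4791 127.2022]
 [648.9113 200.8968]
 [606.5963 253.9707]]
[0.6299 0.2236 0.024 ] [0.5355 0.1483 0.024 ] 38.55867720640077
```

Emit:
arm_command(translation=[[-3.9,1.1,0],[-7.8,2.3,0],[-11.6,3.4,0],[-15.5,4.6,0],[-19.3,5.7,0]], turn=[0,0,0,0,0], claw=[100,100,100,100,100])

```text
clock: 0.97
tool_pos: [0.3606, -0.479, 0.2478]
tcp_rot: [[-0.951, -0.309, 0.0], [-0.309, 0.951, -0.0], [-0.0, -0.0, -1.0]]
force: [0.6, -0.8, -1.0]
gripper_width: 0.0872
gripper_force: 0.0
```

Emit:
arm_command(translation=[[-2.9,3,0],[-5.8,6.1,0],[-8.7,9.2,0],[-11.6,12.2,0],[-14.5,15.3,0]], turn=[0,0,0,0,0], claw=[100,100,100,100,100])

```text
clock: 1.38
tool_pos: [0.4495, -0.2903, 0.2478]
tcp_rot: [[-0.951, -0.31, 0.001], [-0.31, 0.951, -0.0], [-0.001, -0.0, -1.0]]
force: [1.2, -0.6, 0.4]
gripper_width: 0.0871
gripper_force: 0.0
```

Emit:
arm_command(translation=[[-1.8,3.7,0],[-3.7,7.4,0],[-5.5,11.1,0],[-7.4,14.9,0],[-9.2,18.6,0]], turn=[0,0,0,0,0], claw=[100,100,100,100,100])

```text
clock: 1.8
tool_pos: [0.4786, -0.0851, 0.248]
tcp_rot: [[-0.951, -0.31, 0.001], [-0.31, 0.951, 0.0], [-0.001, -0.0, -1.0]]
force: [0.8, 0.5, 0.4]
gripper_width: 0.0866
gripper_force: 0.0
```

Emit:
arm_command(translation=[[-1.1,4,0],[-2.2,7.9,0],[-3.2,11.9,0],[-4.3,15.8,0],[-5.4,19.8,0]], turn=[0,0,0,0,0], claw=[100,100,100,100,100])

```text
clock: 2.22
tool_pos: [0.4682, 0.1198, 0.248]
tcp_rot: [[-0.951, -0.31, 0.001], [-0.31, 0.951, 0.001], [-0.001, 0.0, -1.0]]
force: [0.8, -0.7, 0.4]
gripper_width: 0.0876
gripper_force: 0.0
```

Run:
```python
from h import *
np.set_printoptions(precision=4,suppress=True)
r=read_state();print(r["clock"],r["joint_pos"],r["tool_pos"],r["tcp_rot"])
s=snapshot("wrist");save(s,"w1");print(np.linalg.inv(s["extrinsics"]))
o=np.array([.629,.225]);a=np.radians(38.56);x=np.array([np.cos(a),np.sin(a)]);y=np.array([-x[1],x[0]])
for p in((0,32),(0,-32),(-120,32),(-120,-32)):print(p,proj(s,[*(o+(x*p[0]+y*p[1])/1000),.024]))
print(proj(s,[.401,.378,.016]))
```

```text
2.2167 [  33.6663    8.0799  -18.7536    0.007   -63.1032 -105.6184] [0.4682 0.1198 0.248 ] [[-0.9508 -0.3099  0.001 ]
 [-0.3099  0.9508  0.0005]
 [-0.0011  0.0002 -1.    ]]
[[-0.3113 -0.9066 -0.2851  0.3901]
 [ 0.9503 -0.297  -0.0931  0.0946]
 [-0.0003 -0.2999  0.954   0.3846]
 [ 0.      0.      0.      1.    ]]
(0, 32) [381.6734 310.8484]
(0, -32) [332.8919 326.0737]
(-120, 32) [350.3907 226.0517]
(-120, -32) [298.06   244.0002]
[556.1196 185.5868]
```

View pics/w1.png

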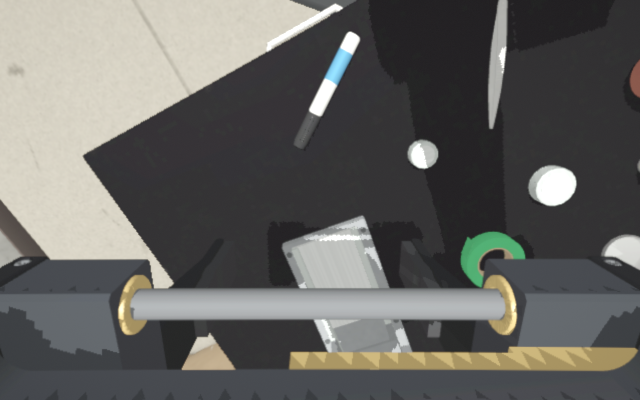

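The wrist view shows the big disc at (552,186), the small one at (423,154), and the deck at (345,265) partly hidden behind the gripper. These agree with my projections (556,186). Next I move to the disc and turn the tool.

Emit:
arm_command(translation=[[0,4.1,0],[0.1,8.2,0],[0.1,12.3,0],[0.2,16.4,0],[0.2,20.5,0]], turn=[-7,-14,-21,-28,-35], claw=[100,100,100,100,100])

```text
clock: 2.68
tool_pos: [0.4023, 0.3138, 0.248]
tcp_rot: [[-0.596, -0.803, 0.001], [-0.803, 0.596, 0.001], [-0.001, -0.0, -1.0]]
force: [0.7, 0.4, -0.0]
gripper_width: 0.087
gripper_force: 0.0
```

Emit:
arm_command(translation=[[0,0,0],[0,0,0],[0,0,0],[0,0,0],[0,0,0]], turn=[-7,-14,-21,-28,-35], claw=[100,100,100,100,100])

```text
clock: 3.1
tool_pos: [0.4033, 0.3124, 0.2477]
tcp_rot: [[-0.028, -1.0, 0.0], [-1.0, 0.028, 0.0], [-0.0, -0.0, -1.0]]
force: [0.5, -0.3, -0.2]
gripper_width: 0.087
gripper_force: 0.0
```

```bash
cat > w.py <<'E'
from h import *
np.set_printoptions(precision=4,suppress=True)
def look(name):
    s=snapshot("wrist");save(s,name);r=read_state()
    print(r["clock"],r["joint_pos"],r["tool_pos"],np.array(r["tcp_rot"]))
    return s,np.array(r["tool_pos"]),np.array(r["tcp_rot"])
def disc(s,guess,z=.008,rad=40):
    # centroid of bright blob near the guess
    u0,v0=np.round(proj(s,guess)).astype(int);g=s["img"].min(2)
    a,b=max(u0-rad,0),max(v0-rad,0)
    m=(g[b:v0+rad,a:u0+rad]>110).astype(np.uint8)
    n,l,st,ce=cv2.connectedComponentsWithStats(m)
    if n<2:return None
    k=1+np.argmax(st[1:,4]);u,v=ce[k]+[a,b]
    print("disc px",u,v,st[k],onz(s,u,v,z));return ray(s,u,v)
def shift(p,R,target): print("shift cm",R.T@(np.array(target)-p)*100)
E
python3 - <<'E'
from w import *
s,p,R=look("w2")
disc(s,[.401,.378,.008]);shift(p,R,[.401,.378,.248])
for l in("big_disc_center",):
  for d in spot_in("wrist",l)[:3]:
    q=d["rect"];print(d,onz(s,(q[0]+q[2])/2,(q[1]+q[3])/2,.008))
E
```

```text
3.15 [ 56.0051  10.8108 -15.4101   0.0072 -63.7637 -57.3815] [0.4034 0.3123 0.2477] [[-0.024  -0.9997  0.0002]
 [-0.9997  0.024   0.0002]
 [-0.0002 -0.0002 -1.    ]]
disc px 319.53268292682924 225.84682926829268 [  21   22   36   38 1025] [0.4028 0.3796 0.008 ]
shift cm [-6.565   0.3947 -0.0326]
{'rect': [489.5, 165.5, 534.4, 205.5], 'confidence': 0.91} [0.1827 0.3359 0.008 ]
{'rect': [302.1, 206.1, 342.4, 244.5], 'confidence': 0.76} [0.3995 0.379  0.008 ]
{'rect': [229.9, 352.9, 259.4, 370.0], 'confidence': 0.7} [0.509  0.5739 0.008 ]
```

View pics/w2.png

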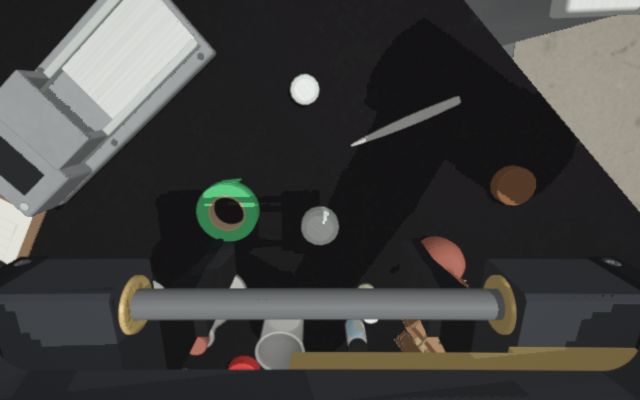

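The wrist view shows the big disc at (320,226), the small one at (305,89), and the green tape at (228,210), about 1 cm outside the fingers if I part-close them. The deck is in clear view at upper left. I descend on the disc with an 80% opening.

Emit:
arm_command(translation=[[-3.3,0.1,1],[-6.6,0.2,2],[-6.6,0.2,6],[-6.6,0.2,10],[-6.6,0.2,13]], turn=[0,0,0,0,0], claw=[80,80,80,80,80])

```text
clock: 3.62
tool_pos: [0.4028, 0.3778, 0.1149]
tcp_rot: [[-0.038, -0.999, -0.002], [-0.999, 0.038, -0.001], [0.001, 0.002, -1.0]]
force: [-0.3, -0.0, -0.6]
gripper_width: 0.0706
gripper_force: 0.0
```

Run:
```python
from w import *
s,p,R=look("w3")
print(proj(s,[.401,.3785,.016]))
for d in spot_in("wrist","big_disc_center")[:3]:
    q=d["rect"];print(d,onz(s,(q[0]+q[2])/2,(q[1]+q[3])/2,.008))
a=cv2.imread("pics/w2.png")[0:190,0:230]
b=cv2.imread("pics/w3.png")
cv2.imwrite("pics/c3.png",np.hstack([cv2.resize(a,(460,400),interpolation=cv2.INTER_CUBIC),cv2.resize(b[100:400,200:440],(320,400))]))
```

```text
3.6667 [ 59.944   23.119  -20.1466  -0.1962 -47.5115 -62.0866] [0.4005 0.3745 0.1092] [[-0.0397 -0.9992 -0.009 ]
 [-0.9992  0.0398 -0.0105]
 [ 0.0108  0.0086 -0.9999]]
[319.8371 212.3594]
{'rect': [289.1, 179.8, 350.2, 241.5], 'confidence': 0.92} [0.4011 0.3799 0.008 ]
{'rect': [590.2, 108.2, 640.0, 174.1], 'confidence': 0.84} [0.1912 0.3357 0.008 ]
```

View pics/c3.png

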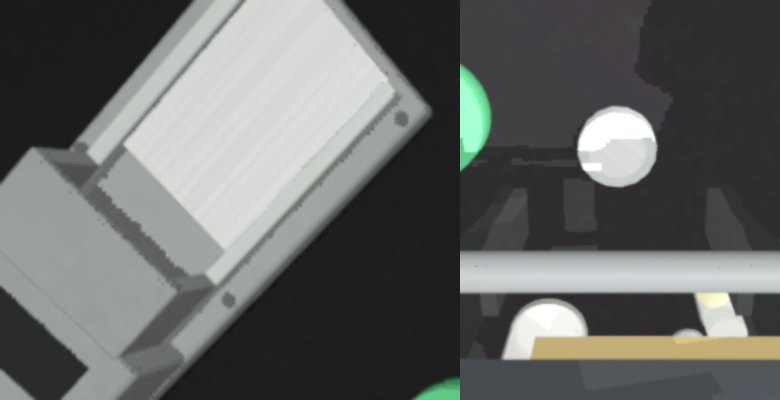

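Emit:
arm_command(translation=[[0,0,0],[0,0,0],[0,0,0],[0,0,0],[0,0,0]], turn=[0,0,0,0,0], claw=[80,80,80,80,80])

```text
clock: 4.13
tool_pos: [0.4041, 0.3788, 0.1193]
tcp_rot: [[-0.035, -0.999, 0.002], [-0.999, 0.035, 0.003], [-0.003, -0.002, -1.0]]
force: [0.1, 0.1, -0.1]
gripper_width: 0.0695
gripper_force: 0.0
```

Run:
```python
from w import *
s,p,R=look("w4")
for d in spot_in("wrist","big_disc_center")[:1]:
    q=d["rect"];print(d,onz(s,(q[0]+q[2])/2,(q[1]+q[3])/2,.008))
shift(p,R,[.401,.3795,.028])
# deck from the w2 picture: rebuild its extrinsics from tool pose (hand-eye from now)
T=np.eye(4);T[:3,:3]=R;T[:3,3]=p
he=np.array(s["extrinsics"])@T
T2=np.eye(4);T2[:3,:3]=[[-.024,-.9997,.0002],[-.9997,.024,.0002],[-.0002,-.0002,-1]];T2[:3,3]=[.4034,.3123,.2477]
s2=dict(s);s2["extrinsics"]=he@np.linalg.inv(T2)
for q in((62.5,74),(111,125),(196.5,45)):print(onz(s2,*q,.024))
print(onz(s2,320,225.5,.008))
```

```text
4.1833 [ 59.9244  22.471  -19.526    0.0054 -47.8513 -61.9076] [0.404  0.3787 0.1189] [[-0.0345 -0.9994  0.0014]
 [-0.9994  0.0345  0.0023]
 [-0.0023 -0.0013 -1.    ]]
{'rect': [293.5, 179.2, 349.7, 241.4], 'confidence': 0.93} [0.4014 0.3828 0.008 ]
shift cm [-0.0513  0.3125  9.0933]
[0.6536 0.2069 0.024 ]
[0.6164 0.2569 0.024 ]
[0.5182 0.183  0.024 ]
[0.4024 0.3797 0.008 ]
```

Emit:
arm_command(translation=[[-0.1,0.2,3.5],[-0.1,0.2,7],[-0.1,0.2,8.5],[-0.1,0.2,9.1],[-0.1,0.2,9.1]], turn=[0,0,0,0,0], claw=[80,80,80,80,80])

```text
clock: 4.65
tool_pos: [0.4012, 0.3787, 0.0265]
tcp_rot: [[-0.034, -0.999, -0.001], [-0.999, 0.034, -0.002], [0.002, 0.001, -1.0]]
force: [0.7, -0.1, 0.5]
gripper_width: 0.0696
gripper_force: 0.0
```

Emit:
arm_command(translation=[[0,0,0],[0,0,0],[0,0,0],[0,0,0],[0,0,0]], turn=[0,0,0,0,0], claw=[30,30,30,30,30], squeeze=30)

```text
clock: 5.07
tool_pos: [0.4019, 0.3795, 0.0269]
tcp_rot: [[-0.034, -0.999, 0.001], [-0.999, 0.034, 0.001], [-0.001, -0.0, -1.0]]
force: [0.4, -0.0, 0.7]
gripper_width: 0.0439
gripper_force: 0.4
```

Emit:
arm_command(translation=[[0,0,0],[0,0,0],[0,0,0],[0,0,0],[0,0,0]], turn=[0,0,0,0,0], claw=[30,30,30,30,30])

```text
clock: 5.48
tool_pos: [0.4019, 0.3795, 0.0269]
tcp_rot: [[-0.034, -0.999, 0.0], [-0.999, 0.034, 0.001], [-0.001, -0.0, -1.0]]
force: [0.4, -1.4, 3.9]
gripper_width: 0.0431
gripper_force: 30.0
```

Emit:
arm_command(translation=[[0,0,-2],[0,0,-5],[0,0,-9],[0,0,-12],[0,0,-13]], turn=[0,0,0,0,0], claw=[30,30,30,30,30])

```text
clock: 5.9
tool_pos: [0.403, 0.381, 0.1611]
tcp_rot: [[-0.033, -0.999, 0.005], [-0.999, 0.033, 0.006], [-0.007, -0.005, -1.0]]
force: [1.1, 1.0, -1.0]
gripper_width: 0.0426
gripper_force: 30.0
```

Emit:
arm_command(translation=[[2.4,-2.7,-1.2],[4.9,-5.4,-2.4],[7.4,-8.2,-3.6],[9.8,-10.9,-4.8],[12.3,-13.6,-6]], turn=[-7,-14,-21,-28,-35], claw=[30,30,30,30,30])

```text
clock: 6.32
tool_pos: [0.5318, 0.252, 0.2147]
tcp_rot: [[0.529, -0.849, -0.003], [-0.849, -0.529, -0.001], [-0.001, 0.003, -1.0]]
force: [0.2, 0.9, -2.1]
gripper_width: 0.0427
gripper_force: 30.0
```

Emit:
arm_command(translation=[[0,0,0],[0,0,0],[0,0,0],[0,0,0],[0,0,0]], turn=[-5,-5,-5,-5,-5], claw=[30,30,30,30,30])

```text
clock: 6.73
tool_pos: [0.5306, 0.2541, 0.2148]
tcp_rot: [[0.596, -0.803, -0.002], [-0.803, -0.596, -0.001], [-0.0, 0.002, -1.0]]
force: [0.3, 0.4, -1.6]
gripper_width: 0.0428
gripper_force: 30.0
```

Run:
```python
from w import *
s,p,R=look("w5");r=read_state();print(r["gripper_width"],r["gripper_force"])
np.savez("w5.npz",E=s["extrinsics"])
print({k:s[k] for k in("fx","fy","cx","cy","k1")})
```

```text
6.7833 [ 41.3391  19.9615  -7.5846  -0.0159 -62.5411  -4.6963] [0.5308 0.2542 0.215 ] [[ 0.5967 -0.8024 -0.0013]
 [-0.8024 -0.5967 -0.0008]
 [-0.0001  0.0015 -1.    ]]
0.04305049318804612 29.99971179303259
{'fx': 339.9208775448866, 'fy': 339.9208775448866, 'cx': 317.22877021737696, 'cy': 200.36883123008164, 'k1': 0.01421096921812506}
```

View pics/w5.png

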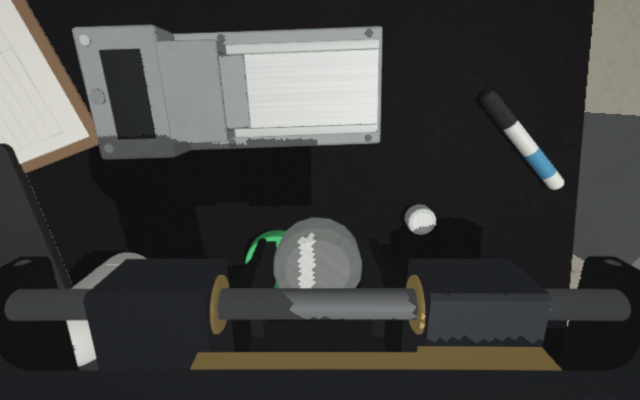

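Run:
```python
from w import *
im=cv2.imread("pics/w5.png");g=im.min(2)
s=dict(fx=339.92,fy=339.92,cx=317.229,cy=200.369,k1=.014211,extrinsics=np.load("w5.npz")["E"])
for x in(270,310,350):print("col",x,g[20:150:2,x])
for y in(70,90,110):print("row",y,g[y,210:262:2],g[y,366:392:2])
for q in((244,54),(249,129),(379,47),(381,126)):print(onz(s,*q,.024))
R=np.array([[.5967,-.8024,-.0013],[-.8024,-.5967,-.0008],[-.0001,.0015,-1]])
```

```text
col 270 [ 25  25  25  24  24  93 149 157 157 157 158 154 190 196 197 196 167 209
 214 215 212 212 214 210 211 213 211 214 212 209 213 212 214 214 211 213
 215 209 210 211 209 211 215 210 212 213 211 211 212 211 211 214 212 203
 185 197 193 191 143 123  87  87  86  76  20]
col 310 [ 25  23  25  25  61 141 157 158 158 157 158 178 198 201 203 185 197 216
 218 217 215 217 214 214 217 216 219 217 214 216 214 218 221 217 218 220
 215 215 216 216 216 220 217 217 219 217 216 217 217 215 219 218 217 164
 203 200 198 171 158 137  87  86  81  31  23]
col 350 [ 27  28  28  43 132 158 160 159 160 159 171 201 205 209 196 195 222 222
 221 219 221 219 220 223 222 224 224 220 219 219 221 225 223 222 224 221
 220 220 221 221 224 223 221 225 225 222 223 225 221 223 224 224 184 208
 207 205 185 158 159 159 159 148  65  25  28]
row 70 [148 147 148 139 138 138 154 155 155 155 155 155 154 155 155 157 156 148
 202 210 210 211 211 211 212 212] [227 227 227 227 228 227 175 144  41  28  27  27  27]
row 90 [148 149 149 149 148 145 134 155 155 154 154 154 154 155 155 155 154 155
 154 204 208 208 209 209 211 211] [222 222 223 223 223 221 159 136  33  27  29  29  27]
row 110 [147 148 147 147 147 147 144 122 152 154 154 155 156 156 156 155 155 157
 157 156 209 211 211 211 212 212] [224 224 225 225 225 219 162 131  29  29  28  30  29]
[0.6521 0.1998 0.024 ]
[0.6128 0.2519 0.024 ]
[0.5598 0.1239 0.024 ]
[0.5145 0.1752 0.024 ]
```

The view shows the deck with corners at (244,54), (379,47), (381,126) and (249,129). It measures 65 x 122 mm at yaw 38.6°, which matches the top camera to about 3 mm. I'll place the disc at reader x = -55 mm.

Emit:
arm_command(translation=[[2.9,-0.3,0],[5.8,-0.6,1],[8.5,-0.9,2],[8.5,-0.9,5],[8.5,-0.9,8]], turn=[-1,-2,-2,-2,-2], claw=[30,30,30,30,30])

```text
clock: 7.2
tool_pos: [0.5908, 0.1907, 0.1359]
tcp_rot: [[0.623, -0.783, 0.003], [-0.783, -0.623, 0.002], [0.0, -0.004, -1.0]]
force: [-0.4, 0.3, -2.4]
gripper_width: 0.043
gripper_force: 30.0
```

Emit:
arm_command(translation=[[0,0,2],[0,0,4],[0,0,5.5],[0,0,5.5],[0,0,5.5]], turn=[0,0,0,0,0], claw=[30,30,30,30,30])

```text
clock: 7.62
tool_pos: [0.589, 0.1911, 0.08]
tcp_rot: [[0.625, -0.781, -0.002], [-0.781, -0.625, -0.001], [0.0, 0.002, -1.0]]
force: [0.2, -1.0, -0.2]
gripper_width: 0.0432
gripper_force: 30.0
```

Run:
```python
from w import *
s,p,R=look("w6")
np.savez("w6.npz",E=s["extrinsics"])
o=np.array([.6315,.225]);a=np.radians(38.5);X=np.array([[np.cos(a),-np.sin(a)],[np.sin(a),np.cos(a)]])
print("reader xy mm",X.T@(p[:2]-o)*1000)
for q in((0,32),(0,-32),(-120,32),(-120,-32)):print(q,proj(s,[*(o+X@np.array(q)/1000),.024]))
print("disc",proj(s,p+R[:,2]*.011))
```

```text
7.6667 [ 32.9192  30.5699 -11.8025   0.0365 -47.5864   5.713 ] [0.5899 0.1914 0.0813] [[ 0.6247 -0.7809  0.0009]
 [-0.7809 -0.6247 -0.    ]
 [ 0.0005 -0.0007 -1.    ]]
reader xy mm [-53.4858  -0.4146]
(0, 32) [232.3374 281.0018]
(0, -32) [224.7213 184.0407]
(-120, 32) [419.8502 281.5769]
(-120, -32) [430.0371 184.772 ]
disc [315.9338 272.0274]
```

View pics/w6.png

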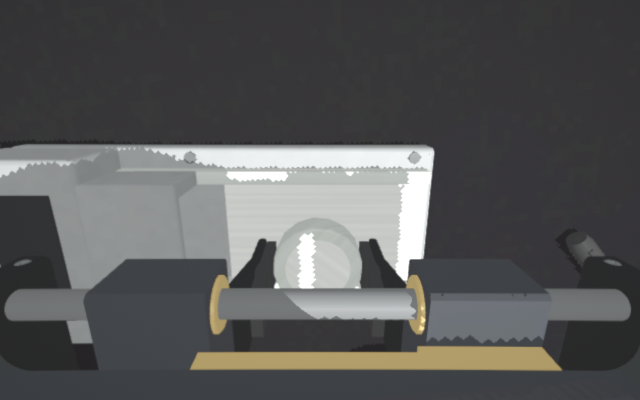

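The reader as seen agrees with the predictions: recess edge at (225,185), front edge at (427,185), far rail at row 184. The disc is over the deck at (317,262). I lower it the rest of the way.

Emit:
arm_command(translation=[[0,0,1],[0,0,2],[0,0,2.6],[0,0,2.9],[0,0,2.9]], turn=[0,0,0,0,0], claw=[30,30,30,30,30])

```text
clock: 8.08
tool_pos: [0.5894, 0.1905, 0.0514]
tcp_rot: [[0.624, -0.782, -0.001], [-0.782, -0.624, -0.001], [-0.0, 0.001, -1.0]]
force: [0.9, -1.0, -1.9]
gripper_width: 0.0427
gripper_force: 30.0
```

Emit:
arm_command(translation=[[0,0,0],[0,0,0],[0,0,0],[0,0,0],[0,0,0]], turn=[0,0,0,0,0], claw=[30,30,30,30,30])

```text
clock: 8.5
tool_pos: [0.5897, 0.1906, 0.0518]
tcp_rot: [[0.624, -0.782, 0.0], [-0.782, -0.624, 0.0], [0.0, -0.0, -1.0]]
force: [-0.6, -0.3, -0.9]
gripper_width: 0.0428
gripper_force: 30.0
```

Emit:
arm_command(translation=[[0,0,0.1],[0,0,0.1],[0,0,0.1],[0,0,0.1],[0,0,0.1]], turn=[0,0,0,0,0], claw=[30,30,30,30,30])

```text
clock: 8.92
tool_pos: [0.5898, 0.1907, 0.051]
tcp_rot: [[0.624, -0.782, 0.001], [-0.782, -0.624, 0.0], [0.0, -0.001, -1.0]]
force: [-0.4, -0.4, -0.1]
gripper_width: 0.0432
gripper_force: 30.0
```

Emit:
arm_command(translation=[[0,0,0],[0,0,0],[0,0,0],[0,0,0],[0,0,0]], turn=[0,0,0,0,0], claw=[56,62,68,74,80])

```text
clock: 9.33
tool_pos: [0.5896, 0.1906, 0.0508]
tcp_rot: [[0.624, -0.782, 0.0], [-0.782, -0.624, 0.0], [0.0, -0.0, -1.0]]
force: [0.4, -0.6, -0.6]
gripper_width: 0.0642
gripper_force: 0.0
```

Emit:
arm_command(translation=[[0,0,0],[0,0,-1.5],[0,0,-4],[0,0,-7],[0,0,-8]], turn=[0,0,0,0,0], claw=[80,80,80,80,80])

```text
clock: 9.75
tool_pos: [0.5918, 0.1915, 0.1352]
tcp_rot: [[0.625, -0.781, 0.007], [-0.781, -0.625, 0.003], [0.002, -0.007, -1.0]]
force: [0.7, 1.0, 0.7]
gripper_width: 0.0693
gripper_force: 0.0
```

Emit:
arm_command(translation=[[0,2,0],[0,4,0],[0,5.2,0],[0,5.2,0],[0,5.2,0]], turn=[0,0,0,0,0], claw=[0,0,0,0,0])

```text
clock: 10.17
tool_pos: [0.549, 0.158, 0.1311]
tcp_rot: [[0.624, -0.782, 0.001], [-0.782, -0.624, 0.0], [0.0, -0.001, -1.0]]
force: [0.5, 0.1, -0.7]
gripper_width: 0.0442
gripper_force: 0.0
```

Emit:
arm_command(translation=[[0,0,0],[0,0,0],[0,0,0],[0,0,0],[0,0,0]], turn=[0,0,0,0,0], claw=[0,0,0,0,0])

```text
clock: 10.58
tool_pos: [0.5492, 0.1584, 0.1305]
tcp_rot: [[0.624, -0.781, -0.0], [-0.781, -0.624, -0.0], [-0.0, 0.0, -1.0]]
force: [0.2, 0.2, -0.2]
gripper_width: 0.011
gripper_force: 0.0
```

```bash
cat >> w.py <<'E'
o=np.array([.6315,.225]);a=np.radians(38.5);X=np.array([[np.cos(a),-np.sin(a)],[np.sin(a),np.cos(a)]])
def rd(P): return X.T@(np.array(P)[:2]-o)*1000
E
python3 - <<'E'
from w import *
s,p,R=look("w7");np.savez("w7.npz",E=s["extrinsics"])
print("tcp reader",rd(p),read_state()["gripper_width"])
for d in spot_in("wrist","big_disc_center")[:2]:
    q=d["rect"];print(d,rd(onz(s,(q[0]+q[2])/2,(q[1]+q[3])/2,.032)))
t=snapshot("top");save(t,"t7")
for d in spot_in("top","big_disc_center")[:5]:
    q=d["rect"];print(d,rd(onz(t,(q[0]+q[2])/2,(q[1]+q[3])/2,.032)))
E
```

```text
10.6333 [ 32.3208  23.2288 -16.1686  -0.0013 -50.6172   6.2786] [0.5491 0.1583 0.1305] [[ 0.6239 -0.7815 -0.0002]
 [-0.7815 -0.6239 -0.0001]
 [-0.      0.0002 -1.    ]]
tcp reader [-105.9943   -0.8937] 0.006970415454412754
{'rect': [213.0, 180.7, 279.6, 244.0], 'confidence': 0.87} [-53.5876  -0.3967]
{'rect': [0.0, 134.5, 341.3, 287.4], 'confidence': 0.59} [ 1.4696 -1.3077]
{'rect': [239.0, 151.2, 260.1, 168.5], 'confidence': 0.78} [127.1698 360.9371]
{'rect': [243.1, 200.3, 262.5, 217.1], 'confidence': 0.64} [ 31.5717 428.4338]
{'rect': [349.7, 51.0, 406.9, 112.8], 'confidence': 0.5} [74.3621  3.4861]
```

View pics/w7.png

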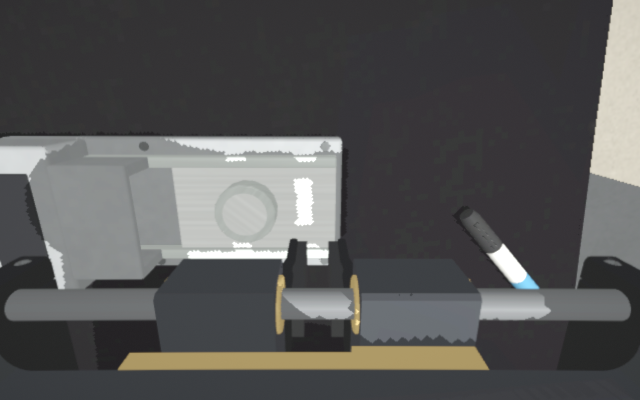

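The disc lies flat on the deck at (246,211), reader (-54, 0) mm, and the fingers are closed behind it. I descend and push in stages.

Emit:
arm_command(translation=[[0,0,2.5],[0,0,5],[0,0,7],[0,0,7.8],[0,0,7.8]], turn=[0,0,0,0,0], claw=[0,0,0,0,0])

```text
clock: 11.2
tool_pos: [0.5483, 0.1577, 0.0513]
tcp_rot: [[0.624, -0.782, -0.003], [-0.782, -0.624, -0.002], [-0.0, 0.003, -1.0]]
force: [-0.1, -0.5, -0.2]
gripper_width: 0.0006
gripper_force: 0.0
```

Emit:
arm_command(translation=[[0,-0.6,0],[0,-1.2,0],[0,-1.8,0],[0,-2.4,0],[0,-3,0]], turn=[0,0,0,0,0], claw=[0,0,0,0,0])

```text
clock: 11.62
tool_pos: [0.5727, 0.177, 0.0534]
tcp_rot: [[0.624, -0.782, -0.0], [-0.782, -0.624, -0.0], [-0.0, 0.001, -1.0]]
force: [-1.7, -1.8, 1.1]
gripper_width: 0.0006
gripper_force: 1.1
```

Emit:
arm_command(translation=[[0,-0.6,0],[0,-1.2,0],[0,-1.8,0],[0,-2.4,0],[0,-3,0]], turn=[0,0,0,0,0], claw=[0,0,0,0,0])

```text
clock: 12.03
tool_pos: [0.5962, 0.1959, 0.0527]
tcp_rot: [[0.624, -0.782, -0.0], [-0.782, -0.624, -0.0], [-0.0, 0.0, -1.0]]
force: [-1.1, -2.3, 1.9]
gripper_width: 0.0004
gripper_force: 1.2
```

Run:
```python
from w import *
s,p,R=look("w8");np.savez("w8.npz",E=s["extrinsics"])
print("tcp reader",rd(p))
for d in spot_in("wrist","big_disc_center")[:2]:
    q=d["rect"];print(d,rd(onz(s,(q[0]+q[2])/2,(q[1]+q[3])/2,.032)))
```

```text
12.0833 [ 32.9556  33.2795 -11.8005   0.0292 -44.8087   5.6531] [0.5975 0.1968 0.0528] [[ 0.6243 -0.7812  0.0018]
 [-0.7812 -0.6243  0.0008]
 [ 0.0005 -0.0019 -1.    ]]
tcp reader [-44.1592  -0.9057]
{'rect': [212.4, 221.0, 300.1, 262.2], 'confidence': 0.97} [-14.7065 -12.042 ]
```

View pics/w8.png

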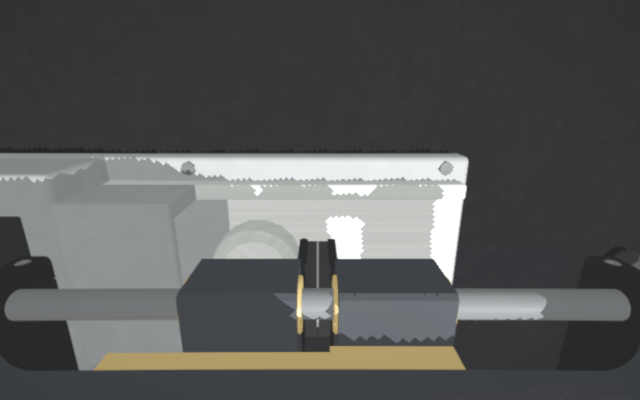

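The disc is being pushed squarely, visible at (256,245), with its rear about 7 mm ahead of the TCP. About 40 mm is left.

Emit:
arm_command(translation=[[0,-0.6,0],[0,-1.2,0],[0,-1.8,0],[0,-2.4,0],[0,-3,0]], turn=[0,0,0,0,0], claw=[0,0,0,0,0])

```text
clock: 12.55
tool_pos: [0.6199, 0.2148, 0.0528]
tcp_rot: [[0.624, -0.782, 0.0], [-0.782, -0.624, 0.0], [0.0, -0.0, -1.0]]
force: [-0.5, 0.1, 0.1]
gripper_width: 0.0004
gripper_force: 0.1
```

Emit:
arm_command(translation=[[0,-0.3,0],[0,-0.6,0],[0,-0.8,0],[0,-0.8,0],[0,-0.8,0]], turn=[0,0,0,0,0], claw=[0,0,0,0,0])

```text
clock: 12.97
tool_pos: [0.6259, 0.2195, 0.0529]
tcp_rot: [[0.624, -0.782, 0.001], [-0.782, -0.624, 0.0], [0.0, -0.001, -1.0]]
force: [-0.3, 0.2, 1.2]
gripper_width: 0.0004
gripper_force: 0.0
```

Run:
```python
from w import *
s,p,R=look("w9");print("tcp reader",rd(p),read_state()["force"])
```

```text
13.0167 [ 33.272   35.9088  -6.3752   0.0039 -47.67     5.3243] [0.6258 0.2195 0.0529] [[ 0.6239 -0.7815  0.0007]
 [-0.7815 -0.6239  0.0004]
 [ 0.0001 -0.0008 -1.    ]]
tcp reader [-7.9213 -0.7631] [ 0.1707 -0.1649  0.2702]
```

Emit:
arm_command(translation=[[0,-0.2,0],[0,-0.4,0],[0,-0.6,0],[0,-0.6,0],[0,-0.6,0]], turn=[0,0,0,0,0], claw=[0,0,0,0,0])

```text
clock: 13.43
tool_pos: [0.6304, 0.2231, 0.0529]
tcp_rot: [[0.624, -0.782, 0.0], [-0.782, -0.624, 0.0], [0.0, -0.0, -1.0]]
force: [-0.2, -0.9, 0.1]
gripper_width: 0.0001
gripper_force: 0.6
```

Emit:
arm_command(translation=[[0,1,0],[0,3,0],[0,6,0],[0,9,0],[0,11,0]], turn=[0,0,0,0,0], claw=[0,0,0,0,0])

```text
clock: 13.85
tool_pos: [0.5424, 0.1532, 0.0526]
tcp_rot: [[0.623, -0.782, -0.001], [-0.782, -0.623, 0.0], [-0.001, 0.0, -1.0]]
force: [0.4, 0.1, -0.7]
gripper_width: 0.0005
gripper_force: 0.0
```

Emit:
arm_command(translation=[[-1,0,-3],[-3,0,-6],[-5,0,-9],[-7,0,-9],[-8,0,-9]], turn=[0,0,0,0,0], claw=[0,0,0,0,0])

```text
clock: 14.27
tool_pos: [0.4947, 0.2193, 0.1453]
tcp_rot: [[0.625, -0.781, 0.005], [-0.781, -0.625, 0.005], [-0.0, -0.007, -1.0]]
force: [-0.6, -0.4, -1.0]
gripper_width: 0.0005
gripper_force: 0.0
```

Run:
```python
from w import *
s,p,R=look("w10");print("tcp reader",rd(p),read_state()["force"])
for q in((0,32),(0,-32),(14,32),(14,-32)):print(q,proj(s,[*(o+X@np.array(q)/1000),.024 if q[0]==0 else .054]))
for d in spot_in("wrist","big_disc_center")[:2]:print(d)
c=proj(s,[*o,.024]).astype(int);x0,y0=max(c[0]-100,0),max(c[1]-75,0)
cv2.imwrite("pics/c10.png",cv2.resize(s["img"][y0:y0+150,x0:x0+200,::-1],None,fx=4,fy=4,interpolation=cv2.INTER_CUBIC));print(x0,y0)
```

```text
14.3167 [ 41.1458  19.545  -19.8572  -0.0559 -50.4341  -2.3987] [0.4933 0.2191 0.1436] [[ 0.6254 -0.7803  0.0017]
 [-0.7803 -0.6254  0.0024]
 [-0.0009 -0.0028 -1.    ]]
tcp reader [-111.8459   81.4148] [-1.4415  0.5035 -0.7597]
(0, 32) [172.209 139.949]
(0, -32) [160.5658  47.059 ]
(14, 32) [132.5341 145.4988]
(14, -32) [115.4901  40.2151]
{'rect': [118.0, 65.3, 164.6, 128.8], 'confidence': 0.6}
66 20
```

View pics/c10.png

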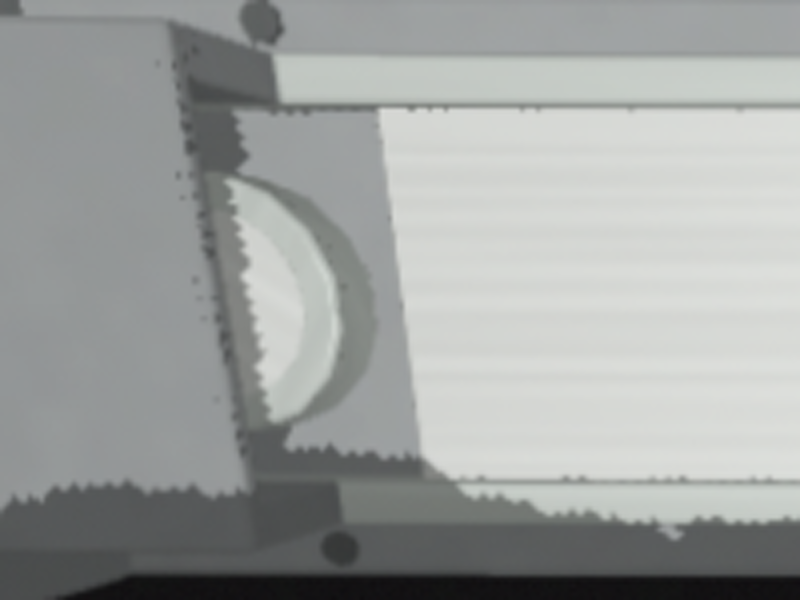

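The crop shows the disc's rear half inside the recess, clear of the deck edge: rear foot at crop (375,320), top rim at (340,320). I check the heights and sign off if they agree.

Run:
```python
from w import *
s,p,R=look("w11")
# crop pixel -> picture pixel (arm may have settled; use prediction shift of the edge)
print("edge now",proj(s,[*o,.024]))
for c,z in(((375,320),.018),((340,320),.034),((375,320),.024),((340,320),.040)):
    print(c,z,rd(onz(s,66+c[0]/4,20+c[1]/4,z)))
print("deck edge",rd(onz(s,66+403/4,20+320/4,.024)))
for cx,cz in((22,.026),(25,.026),(28,.026)):
  for dz in(-.008,.008):print(cx,dz,[(proj(s,[*(o+X@np.array([cx-22,0])/1000),cz+dz])-[66,20])*4])
```

```text
14.4167 [ 40.9618  19.7112 -19.8848  -0.0169 -50.4675  -2.2826] [0.4938 0.2171 0.1421] [[ 0.6248 -0.7808 -0.001 ]
 [-0.7808 -0.6248 -0.0006]
 [-0.0002  0.0011 -1.    ]]
edge now [161.2521  95.6858]
(375, 320) 0.018 [4.1346 3.0753]
(340, 320) 0.034 [3.0347 2.835 ]
(375, 320) 0.024 [1.4712 2.965 ]
(340, 320) 0.04 [0.2245 2.7235]
deck edge [-3.5304  2.9211]
22 -0.008 [array([395.4277, 302.645 ])]
22 0.008 [array([355.3969, 302.9148])]
25 -0.008 [array([378.9373, 302.4917])]
25 0.008 [array([337.8122, 302.747 ])]
28 -0.008 [array([362.439 , 302.3366])]
28 0.008 [array([320.2179, 302.5772])]
```

The bottom and top rims agree for a disc flat on the recess floor: rear about 7 mm past the edge, centre at about x = 29 mm, y within 3 mm. I hand it in.

```bash
python3 -c "
from rig import *
print(sign_off())"
```

```text
the job is handed in; nothing more can be done
None
```

The larger disc was laid on the deck, released, pushed under the hood, and dropped flat into the recess (centre about 29 mm past the deck's edge by my measurement). The smaller disc was left untouched and the job is handed in; `sign_off()` gave no verdict.

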